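# Raise the lathe's chip guard to the mark

## Task

Put the fingertips beneath the wooden lip of the lathe's clear chip guard and push the guard gently and steadily up until the lip is level with the pointer clamped on the post, then take the hand away and leave the guard standing there. Touch the lip only from below (its underside or lower front edge): do not grip it, press on its top or touch the clear pane, and leave the mallet, tin and bowl where they stand.

Things in the scene. Friction and masses are not known exactly. Their poses are not given: they have to be found in the camera images.
- guard: Fixed chip guard frame with a small lathe behind it. Two square upright aluminium posts, 30 x 30 mm and 500 mm tall, stand 356 mm apart (centre to centre) with a top rail between them at 478 to 502 mm; the space under the sash is open. Origin on the table midway between the posts; x points away from the operator's side (from the lip towards the lathe), y along the rail to the left post, z up. The lathe lies 105 mm or more beyond the origin in x. Frame position and yaw vary.
- sash (a joint): Vertical slide of the counterweighted sash (pane, steel edging, lip): 0 at its lowest, grows upward in m, hard stop at 0.24. At 0 the lip's underside is 90 mm above the table. The counterweights run inside the posts: it needs about 1.5 to 4 N to push up, and stays at whatever height it is left. It starts between 0 and 0.04.
- lip_edge (a point): Middle of the front edge of the lip, at half its thickness (7 mm above the underside). The lip is a plain light wooden strip along the sash's lower edge, 284 mm long in y and 14 mm thick; it sticks out level towards the operator, its front edge 46 mm in front of the guard's origin plane and 43 mm in front of the pane. Edges rounded 2 mm. Axes as the guard's.
- lip_top (a point): Middle of the top of the black rubber trim, 3 mm thick, that lies on the lip (280 x 32 mm, starting 10 mm behind the lip's front edge; trim top 17 mm above the lip's underside). Not to be pressed.
- pane_mid (a point): Middle of the clear plastic pane of the sash, 288 mm wide, 5 mm thick, from 14 mm to 210 mm above the lip's underside, in the guard's origin plane. Not to be touched.
- mark_tip (a point): Tip of the height pointer: a flat steel tongue, 6 mm thick, 26 mm wide, pointing in guard -y at the lip's left end, 144 mm left of the guard's middle and 39 mm in front of the post's axis. Wanted height of the lip's mid thickness: 0.20 to 0.29 m, varies. It is at mid height of a fixed dark steel collar, 54 mm square, 14 mm tall (as thick as the lip), with a black knob, on the left post.
- mallet: Loose turned dark wooden mallet standing on its head, 215 mm tall, 72 mm across, 0.35 kg; leave alone. In front of and beside the left post. Origin under its centre.
- wax_tin: Loose round tin, 72 mm across, 55 mm tall; leave alone. In front of and beside the right post. Origin under its centre.
- bowl: Loose small wooden bowl, 110 mm across, 45 mm tall; leave alone. Outside the right post, nearer the operator. Origin under its centre.

How it is judged:
By the outcome, as a careful person would: the job done as asked, in the order asked, and still so for the second after the job is handed in, with the robot touching nothing.
It also fails if it takes over 43 s, if anything falls off the work surface, if the arm or the gripper's body presses on something with over 40 N, if the wrist force passes 120 N, or if a joint passes its speed limit or range.

## Robot

A 6-joint arm with a two-finger parallel gripper is mounted at the origin on the work surface. World frame = base frame: x ahead of the robot, y to its left, z up, the work surface at z = 0. Lengths are in m, angles in rad, forces in N, time in s.
With the tool pointing down it reaches from about 0.3 to 0.75 m from the base axis. Payload 8.5 kg.
Tool frame: the origin (TCP) lies on the centre line of the jaws, within the pads' length; the fingertips stand 25 mm ahead of it and the grasp point (between the pads) lies 6 mm ahead of it; z points along the fingers, y is the direction in which the jaws open and shut (so a half turn about z gives the same grasp; the last joint's range is limited). The gripper opens to 85 mm and grips with 20 to 120 N. Pads are 22 mm wide; open, the fingers measure 114 mm over their backs; the gripper's body (76 mm by 85 mm) begins 54 mm behind the grasp point. The pads swing forward as they close: fully open they stand 13 mm farther back than shut.
Start: joints at [-1.464, 0.381, 1.297, -0, 1.464, -0.215], TCP at [0.174, -0.522, 0.256] pointing down, gripper open.
Joint ranges: [-3.11, 3.11], [-0.89, 2.33], [0.22, 2.48], [-1.42, 4.56], [0.17, 2.85], [-2.88, 2.88]. Speed limits (rad/s): [2.39, 2.39, 3.14, 3.14, 3.14, 3.14].

## Interface

Orientations are given as a unit quaternion [x, y, z, w].
In Python, from rig import monitor, optics, order, spotter gives the robot as it stands.
- The arm moves only by the shell command python3 -m creep 'ROWS' [OPENING] [FORCE]. ROWS is JSON, a list of rows, each a list of 2 entries, a list of its own where there are three numbers: the shift along the world's x, y, z in cm, then the turn about the world's z in rad. A call has 1 to 8 rows; each row shifts and turns the commanded pose from where the row before left it; what a row does not reach is not made up. A row lasts 1/10 s, in which the tool goes at most 50 mm and 8.59 degrees, less where a joint would pass 70% of its speed; a pose out of reach is approached as far as the arm can. A call with a gripper value outside its range is refused whole. OPENING is the opening, from 0 (shut) to 1 (fully open), set as the call begins (- or left out, the last holds). The fingers move at their own pace and stop on an object; FORCE is the grip in N (left out, the last holds). Time passes only in rows, so rows that do not move let the fingers close. It gives the time, the measured TCP pose, the force and the opening at its end, in the units of the state.
- monitor.sense(): the state, without advancing time (a new reading comes with each control period).
- optics.snapshot(name): name is "scene" or "top"; returns a dict with "image" (420x560x3 uint8, red, green, blue), "range_z" (420x560 float32, m along the optical axis (not along the pixel's ray), 0 where there is no reading), "fov_y" (degrees; the focal length in pixels is half the picture's height over the tangent of half this angle, whatever the lens; pixels are square), "cx", "cy" (the principal point, pixels), "R" (3x3) and "t" (3): a world point X has camera coordinates R X + t. Camera axes: x right, y down, z forward; pixel columns grow to the right and rows downward; lengths in m; the calibration is good to about 2 mm. A picture is of the moment at which its call begins.
- order.hand_in(): hands the job in, once; it reports no verdict.
Trained networks look in a picture, given as the dict that the camera call returned (one of the last four; its "shot" number tells which), for a name from the list of things; names that differ only in an ending like _2 or _b are one class to them, and where a whole thing is asked for, a point or a joint stands for the part that bears it (a point fixed in the world has none). Each returns a list of dicts, best first, with "score" (0 to 1); they miss things now and then, are a little off and sometimes report something else, mostly with a low value. They report only what shows in the picture. A call takes as long as a camera call.
- spotter.outline_of(name, picture): "pixels" (420x560 bool, what is visible of it) and "extent" ([left, top, width, height] in pixels, round what is visible of it).
The state is a dict: "clock": time; "qpos": joint angles; "qvel": joint speeds; "joint_torque": joint torques, N m; "tcp_pos": TCP position; "tool_rot": TCP orientation; "force": force on the tool from outside, world axes, zero at the start; "wrist_torque": the same for the moment, N m; "gripper_width": finger opening in m.
Only numpy, scipy, OpenCV 4.12 (cv2) and the standard library are available. Lean on these libraries where they do the work, as an engineer would, in place of code of your own. Each camera call takes 0.05 s, during which the arm holds its last target. There are 200 camera calls.

## Working session

There is one attempt and no reset: what is moved stays moved. The work goes in short steps, Python scripts to look and compute and a shell command to move; the robot and the scene stay as the last step left them, time stands still between calls to the robot, and variables do not carry over. Pictures are saved under pics/ and viewed, about 8 in all and at most 12, crops included, and the job is handed in when it is done.

```bash
mkdir -p pics
cat > h.py <<'E'
import numpy as np, cv2
from rig import monitor, optics, order, spotter
def pts(p,mask=None):
    f=210/np.tan(np.radians(p["fov_y"])/2); Z=p["range_z"]
    v,u=np.nonzero((Z>0)&(mask if mask is not None else True))
    z=Z[v,u]; c=np.stack([(u-p["cx"])/f*z,(v-p["cy"])/f*z,z],1)
    return (c-p["t"])@p["R"],u,v
def proj(p,X):
    f=210/np.tan(np.radians(p["fov_y"])/2); c=np.asarray(X)@p["R"].T+p["t"]
    return np.stack([c[...,0]/c[...,2]*f+p["cx"],c[...,1]/c[...,2]*f+p["cy"]],-1)
def save(p,n): cv2.imwrite(f"pics/{n}.png",p["image"][:,:,::-1])
E
python3 - <<'E'
from h import *
s=monitor.sense(); print(s["tcp_pos"],s["tool_rot"],s["clock"],s["force"])
ims=[]
for n in("scene","top"):
    p=optics.snapshot(n); ims.append(p["image"])
    print(n,"cam at",-p["R"].T@p["t"],"fwd",p["R"][2])
    for k in("guard","lip_edge","lip_top","mark_tip","mallet","wax_tin","bowl"):
        try:
            for o in spotter.outline_of(k,p)[:2]:
                X,u,v=pts(p,o["pixels"])
                print(k,round(o["score"],2),o["extent"],X.shape[0],np.percentile(X,[2,50,98],axis=0).round(3).tolist())
        except Exception as e: print(k,e)
    save(p,n+"0")
E
```

```text
[ 0.17392841 -0.52149421  0.25570071] [ 9.87084398e-01  1.60199331e-01  3.97286842e-05 -7.51291915e-04] 0.0 [ 0.21329914  0.12105499 -0.96975249]
scene cam at [0.55999541 0.41004202 1.27740302] fwd [-0.01382358 -0.3606645  -0.93259317]
guard 0.71 [76.7, 58.4, 149.3, 330.9] 26050 [[0.701, -0.19, 0.009], [0.841, 0.093, 0.187], [0.95, 0.325, 0.529]]
guard 0.62 [181.0, 136.4, 43.0, 168.5] 5087 [[0.693, -0.129, 0.001], [0.734, 0.026, 0.152], [0.746, 0.167, 0.329]]
lip_edge 0.73 [180.9, 139.1, 42.6, 162.7] 4992 [[0.693, -0.123, 0.114], [0.734, 0.028, 0.158], [0.746, 0.167, 0.329]]
lip_top 0.75 [181.0, 137.2, 43.7, 166.8] 4863 [[0.694, -0.118, 0.116], [0.734, 0.029, 0.159], [0.744, 0.164, 0.329]]
mark_tip 0.97 [176.6, 290.6, 45.0, 48.2] 887 [[0.683, 0.182, 0.011], [0.714, 0.221, 0.259], [0.764, 0.262, 0.267]]
mallet 0.87 [249.9, 336.6, 30.7, 33.2] 847 [[0.572, 0.253, 0.09], [0.601, 0.288, 0.107], [0.635, 0.314, 0.214]]
wax_tin 0.76 [243.0, 159.4, 25.0, 29.9] 743 [[0.579, -0.219, -0.001], [0.612, -0.175, 0.052], [0.645, -0.151, 0.059]]
bowl 0.91 [291.9, 120.3, 39.8, 37.7] 1165 [[0.41, -0.319
[... 712 characters left out ...]
, 0.296, 0.267]]
mark_tip 0.77 [159.0, 124.1, 37.9, 34.4] 498 [[0.687, 0.178, 0.001], [0.713, 0.214, 0.258], [0.795, 0.293, 0.269]]
mark_tip 0.45 [142.0, 50.1, 224.2, 121.4] 17969 [[0.705, -0.243, 0.01], [0.746, 0.047, 0.215], [0.957, 0.306, 0.522]]
mallet 0.74 [149.4, 182.0, 34.0, 30.4] 681 [[0.576, 0.246, 0.025], [0.601, 0.27, 0.106], [0.638, 0.307, 0.214]]
wax_tin 0.59 [325.5, 181.9, 25.0, 27.0] 557 [[0.584, -0.218, 0.007], [0.615, -0.185, 0.053], [0.649, -0.154, 0.06]]
bowl 0.71 [351.4, 234.9, 37.6, 38.0] 1213 [[0.416, -0.319, -0.0], [0.464, -0.276, 0.019], [0.512, -0.222, 0.047]]
bowl 0.66 [150.9, 183.3, 33.3, 28.2] 704 [[0.576, 0.246, 0.003], [0.601, 0.27, 0.105], [0.641, 0.31, 0.214]]
```

```bash
python3 -m creep --help
python3 - <<'E'
import cv2,numpy as np
a=cv2.imread("pics/scene0.png");b=cv2.imread("pics/top0.png")
c=cv2.resize(a[40:410,60:360],None,fx=1.33,fy=1.6);d=cv2.resize(b[30:300,130:400],(400,592))
cv2.imwrite("pics/v1.png",np.hstack([c[:592],d])[:, :800])
E
```

```text
invalid input: not JSON, or not a number
```

View pics/v1.png

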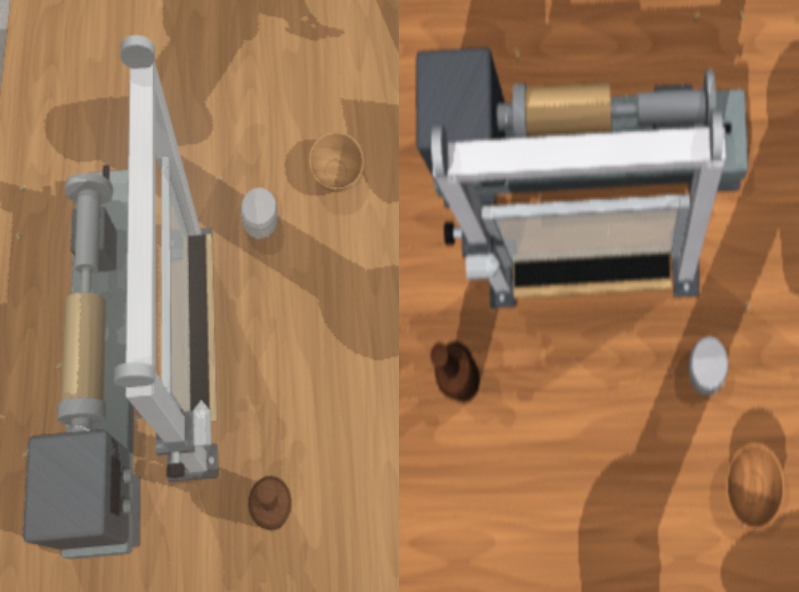

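The view shows the guard with its black trim in front of the pane, the pointer at the left end, mallet and tin well in front of the lip (no overlap with the middle). Now the guard's pose and pointer height.

```bash
cat >> h.py <<'E'
def measure(verbose=True):
    out={}
    for n in("scene","top"):
        p=optics.snapshot(n)
        X,u,v=pts(p); c=p["image"][v,u].astype(int)
        box=(X[:,0]>.66)&(X[:,0]<.80)&(X[:,1]>-.16)&(X[:,1]<.21)
        t=X[box&(c.max(1)<50)&(X[:,2]>.09)&(X[:,2]<.32)&(X[:,0]<.76)]
        if len(t)<50: print(n,"no trim"); continue
        z=np.median(t[:,2]); t=t[abs(t[:,2]-z)<.006]
        r=cv2.minAreaRect((t[:,:2]*1000).astype(np.float32))
        k=np.polyfit(t[:,1],t[:,0],1)
        m=(X[:,2]>.21)&(X[:,2]<.31)&(X[:,0]>.66)&(X[:,0]<.74)&(X[:,1]>.15)&(X[:,1]<.21)&(c.min(1)>110)
        q=X[m]
        print(n,"trim n",len(t),"z",round(z,4),"rect",np.round(r[0],1),np.round(r[1],1),round(r[2],1),"slope dx/dy",round(k[0],4),
          "pointer",len(q),np.percentile(q,[3,50,97],axis=0).round(4).tolist() if len(q) else "")
E
python3 -c "
from h import *; measure()"
```

```text
scene no trim
top trim n 980 z 0.1219 rect [722.9  27.9] [ 28.5 274.3] 2.0 slope dx/dy -0.0321 pointer 318 [[0.6881, 0.1523, 0.2187], [0.7235, 0.1852, 0.2579], [0.7387, 0.2089, 0.3034]]
```

```bash
python3 -m creep '[[[0,0,0],0.1],[[0,0,0],0.1]]' 0 20
```

```text
clock: 1.1
tcp_pos: [0.174, -0.5217, 0.2563]
tool_rot: [0.966, 0.26, 0.0, -0.0]
force: [0.3, 0.6, 0.2]
gripper_width: 0.0589
```

```bash
python3 -m creep '[[[0,-5,0],0],[[0,-5,0],0],[[0,-5,0],0],[[0,-5,0],0],[[0,-5,0],0],[[0,-5,0],0],[[0,-5,0],0]]' 0 20; python3 -c "
from rig import monitor;print(monitor.sense()['qpos'])"
```

```text
clock: 1.8
tcp_pos: [0.1626, -0.8074, 0.2234]
tool_rot: [0.966, 0.258, 0.001, 0.009]
force: [0.6, 0.6, -1.9]
gripper_width: -0.0001
[-1.51684671  0.98066518  0.23098827  0.00593626  1.91225869 -0.4657784 ]
```

```bash
python3 -m creep '[[[0,-5,0],0],[[0,-5,0],0],[[0,-5,0],0],[[0,-5,0],0]]'; python3 -m creep '[[[0,0,5],0],[[0,0,5],0],[[0,0,5],0],[[0,0,5],0]]'; python3 -c "
from rig import monitor;print(monitor.sense()['qpos'])"
```

```text
clock: 2.2
tcp_pos: [0.1366, -0.8595, 0.178]
tool_rot: [0.964, 0.257, -0.006, 0.07]
force: [-0.5, 0.0, 0.5]
gripper_width: 0.0001
clock: 2.6
tcp_pos: [0.1267, -0.7943, 0.3488]
tool_rot: [0.962, 0.257, -0.008, 0.093]
force: [-0.3, -1.1, 0.0]
gripper_width: 0.0001
[-1.56849454  0.82995765  0.22171983  0.03373897  1.90545344 -0.50534251]
```

```bash
python3 -m creep '[[[0,5,0],0],[[0,5,0],0],[[0,5,0],0],[[0,5,0],0]]'; python3 -m creep '[[[0,0,0],0],[[0,0,0],0]]'; python3 -c "
from rig import monitor;print(monitor.sense()['qpos'])"
```

```text
clock: 3.0
tcp_pos: [0.1268, -0.6118, 0.3481]
tool_rot: [0.962, 0.257, -0.008, 0.093]
force: [0.5, -1.4, 1.4]
gripper_width: -0.0
clock: 3.2
tcp_pos: [0.127, -0.6135, 0.3493]
tool_rot: [0.962, 0.257, -0.008, 0.093]
force: [0.2, -0.3, 1.2]
gripper_width: 0.0004
[-1.56738507  0.39915087  1.01578225  0.03172625  1.54197513 -0.51641239]
```

```bash
cat > log.py <<'E'
import json
from h import *
from scipy.spatial.transform import Rotation as R
s=monitor.sense(); M=R.from_quat(s["tool_rot"]).as_matrix()
print(round(s["clock"],2),"q",np.round(s["qpos"],3).tolist(),"tcp",np.round(s["tcp_pos"],4).tolist(),"z",M[:,2].round(3).tolist(),"y",M[:,1].round(3).tolist(),"F",np.round(s["force"],1).tolist())
open("log.txt","a").write(json.dumps([list(map(float,s["qpos"])),list(map(float,s["tcp_pos"])),M.tolist()])+"\n")
E
python3 log.py
python3 -m creep '[[[0,0,2],-0.149],[[0,0,2],-0.149],[[0,0,2],-0.149],[[0,0,2],-0.149],[[0,0,0],-0.149],[[0,0,0],-0.149],[[0,0,0],-0.149],[[0,0,0],-0.149]]' >/dev/null; python3 log.py
python3 -m creep '[[[0,0,0],-0.149],[[0,0,0],-0.149],[[0,0,0],-0.149],[[0,0,0],-0.149],[[0,0,0],-0.149],[[0,-5,0],0],[[0,-5,0],0],[[0,-5,0],0]]' >/dev/null; python3 log.py
python3 -m creep '[[[0,-5,0],0],[[0,-5,0],0],[[0,-5,0],0],[[0,-5,0],0],[[0,-5,0],0],[[0,-5,0],0],[[0,-5,0],0],[[0,-5,0],0]]' >/dev/null; python3 log.py
```

```text
3.2 q [-1.567, 0.399, 1.016, 0.032, 1.542, -0.516] tcp [0.127, -0.6135, 0.3493] z [0.032, -0.183, -0.982] y [0.496, -0.851, 0.175] F [0.2, -0.3, 1.2]
4.0 q [-1.494, 0.466, 0.691, -0.175, 1.893, 0.691] tcp [0.1268, -0.6159, 0.428] z [-0.158, -0.097, -0.983] y [-0.612, -0.771, 0.175] F [-0.5, 0.2, -0.3]
4.8 q [-1.515, 0.775, 0.226, -0.216, 2.158, 1.349] tcp [0.116, -0.7149, 0.3873] z [-0.18, 0.019, -0.984] y [-0.972, -0.16, 0.174] F [0.5, -0.8, -1.8]
5.6 q [-1.582, 0.96, 0.221, -0.166, 1.775, 1.337] tcp [0.0708, -0.846, 0.2504] z [-0.163, -0.177, -0.971] y [-0.969, -0.157, 0.192] F [-0.1, -0.8, -0.1]
```

```bash
cat > kin.py <<'E'
import numpy as np, json
from scipy.spatial.transform import Rotation as R
from scipy.optimize import least_squares
# p: h,a1,o, L1, e(elbow offset x), L2, d, o3
def fk(q,p):
    h,a1,o,L1,e,L2,d,c2,c3=p
    E=lambda ax,a:R.from_euler(ax,a).as_matrix()
    A=E('z',q[0]); x=np.array([0,0,h])+A@[a1,o,0]
    A=A@E('y',q[1]+c2); x=x+A@[0,0,L1]
    A=A@E('y',q[2]+c3-c2); x=x+A@[e,0,L2]
    A=A@E('z',q[3]); A=A@E('y',q[4]-c3); A=A@E('z',q[5]); x=x+A@[0,0,d]
    return x,A
if __name__=="__main__":
    D=[json.loads(l) for l in open("log.txt")]
    def pos(p): return np.concatenate([fk(q,p)[0]-t for q,t,_ in D]+[1e-3*(np.array(p)-p0)])
    p0=np.array([.3,0,0,.35,.05,.35,.2,0,0])
    s=least_squares(pos,p0); print(s.x.round(4),np.abs(s.fun[:3*len(D)]).max())
    for q,t,M in D[-2:]:
        A=fk(q,s.x)[1]; print("residual rot",(A.T@np.array(M)).round(3).tolist())
    np.save("p.npy",s.x)
E
python3 kin.py
```

```text
[ 0.1301  0.      0.1175  0.5371  0.103   0.3508  0.2325  0.     -0.    ] 1.1137154556362105e-06
residual rot [[0.0, -1.0, -0.0], [1.0, 0.0, -0.0], [0.0, -0.0, 1.0]]
residual rot [[0.0, -1.0, -0.0], [1.0, 0.0, 0.0], [-0.0, -0.0, 1.0]]
```

```bash
python3 -m creep '[[[0.5,-3.5,3.5],0],[[0.5,-3.5,3.5],0],[[0.5,-3.5,3.5],0],[[0.5,-3.5,3.5],0],[[0.5,-3.5,3.5],0],[[0.5,-3.5,3.5],0],[[0.5,-3.5,3.5],0],[[0.5,-3.5,3.5],0]]' >/dev/null; python3 log.py;python3 kin.py
```

```text
6.4 q [-1.588, 0.811, 0.221, -0.139, 1.703, 1.313] tcp [0.0714, -0.8355, 0.3795] z [-0.144, -0.387, -0.911] y [-0.965, -0.149, 0.216] F [-0.7, -1.1, -1.1]
[0.1301 0.     0.1175 0.5371 0.103  0.3508 0.2325 0.     0.    ] 9.656874618846345e-07
residual rot [[-0.0, -1.0, 0.0], [1.0, -0.0, -0.0], [0.0, 0.0, 1.0]]
residual rot [[-0.0, -1.0, 0.0], [1.0, -0.0, -0.0], [0.0, 0.0, 1.0]]
```

```bash
cat > ik.py <<'E'
from kin import *
p=np.load("p.npy"); lo=np.array([-3.11,-.89,.22,-1.42,.17,-2.88]); hi=np.array([3.11,2.33,2.48,4.56,2.85,2.88])
T=np.array([[0,-1,0],[1,0,0],[0,0,1.]])
def FK(q):
    x,A=fk(q,p); return x,A@T
def ik(x,M,q0):
    f=lambda q:np.r_[(lambda a:np.r_[(a[0]-x)*5,(R.from_matrix(M.T@a[1])).as_rotvec()])(FK(q))]
    return least_squares(f,np.clip(q0,lo+1e-3,hi-1e-3),bounds=(lo,hi),xtol=1e-10)
def pose(beta,psi,sgn):
    z=np.array([np.cos(beta)*np.cos(psi),np.cos(beta)*np.sin(psi),-np.sin(beta)])
    y=sgn*np.array([-np.sin(psi),np.cos(psi),0]); return np.stack([np.cross(y,z),y,z],1)
if __name__=="__main__":
    rng=np.random.default_rng(0)
    for b in(0,15,30,45):
      for psi in(-60,-40,-20,0,20,40,60):
        for sg in(1,-1):
          res=[]
          for z in(.09,.24):
            best=None
            for _ in range(12):
              s=ik(np.array([.695,.028,z]),pose(np.radians(b),np.radians(psi),sg),rng.uniform(lo,hi))
              if s.cost<1e-6: best=s.x; break
            res.append(None if best is None else best.round(2).tolist())
          if res[0] and res[1]: print(b,psi,sg,res)
E
time python3 ik.py
```

```text
0 -60 1 [[0.19, 1.0, 1.4, 4.46, 1.35, 0.86], [0.19, 0.77, 1.38, 4.52, 1.29, 0.6]]
0 -60 -1 [[0.19, 1.0, 1.4, 4.46, 1.35, -2.28], [0.19, 0.77, 1.38, 4.52, 1.29, -2.54]]
0 -40 1 [[0.11, 0.95, 1.64, 4.03, 1.2, 1.15], [0.11, 0.68, 1.61, 4.16, 1.03, 0.88]]
0 -40 -1 [[0.11, 0.95, 1.64, 4.03, 1.2, -1.99], [0.11, 0.68, 1.61, 4.16, 1.03, -2.26]]
0 -20 1 [[-0.02, 0.93, 1.81, 3.5, 1.19, 1.43], [-0.02, 0.62, 1.78, 3.58, 0.87, 1.28]]
0 -20 -1 [[-0.02, 0.93, 1.81, 3.5, 1.19, -1.71], [-0.02, 0.62, 1.78, 3.58, 0.87, -1.86]]
0 0 1 [[-0.2, 0.92, 1.88, 2.93, 1.24, 1.64], [-0.2, 0.6, 1.85, 2.89, 0.89, 1.73]]
0 0 -1 [[-0.2, 0.92, 1.88, 2.93, 1.24, -1.5], [-0.2, 0.6, 1.85, 2.89, 0.89, -1.41]]
0 20 1 [[-0.36, 0.92, 1.83, 2.4, 1.28, 1.83], [-0.36, 0.61, 1.8, 2.29, 1.04, 2.1]]
0 20 -1 [[-0.36, 0.92, 1.83, 2.4, 1.28, -1.31], [-0.36, 0.61, 1.8, 2.29, 1.04, -1.05]]
0 40 1 [[-0.45, 0.94, 1.68, 1.94, 1.37, 2.05], [-0.45, 0.66, 1.65, 1.86, 1.27, 2.35]]
0 40 -1 [[-0.45, 0.94, 1.68, 1.94, 1.37, -1.09], [-0.45, 0.66, 1.65, 1.86, 1.27, -0.79]]
0 60 1 [[-0.49, 0.99, 1.46, 1.6, 1.55, 2.26], [-0.49, 0.74, 1.44, 1.59, 1.5
[... 1624 characters left out ...]
[-0.43, 0.6, 1.31, 1.1, 1.33, -0.26]]
45 -60 1 [[0.09, 0.76, 1.33, -0.94, 0.91, 0.11], [0.09, 0.6, 1.17, -0.79, 1.12, -0.17]]
45 -40 1 [[0.03, 0.7, 1.49, -1.05, 0.57, -0.04], [0.03, 0.51, 1.33, -0.72, 0.8, -0.46]]
45 -20 1 [[-0.06, 0.66, 1.6, -1.03, 0.24, -0.35], [-0.06, 0.45, 1.44, -0.41, 0.52, -1.0]]
45 -20 -1 [[-0.06, 0.66, 1.6, -1.03, 0.24, 2.8], [-0.06, 0.45, 1.44, -0.41, 0.52, 2.14]]
45 20 -1 [[-0.27, 0.65, 1.62, 1.17, 0.46, -0.02], [-0.27, 0.44, 1.46, 0.71, 0.69, 0.52]]
45 40 -1 [[-0.34, 0.69, 1.52, 1.04, 0.78, -0.19], [-0.34, 0.49, 1.36, 0.81, 1.0, 0.17]]
45 60 -1 [[-0.37, 0.75, 1.37, 0.9, 1.1, -0.31], [-0.37, 0.57, 1.21, 0.81, 1.31, -0.05]]
real	0m22.385s
user	0m22.766s
sys	0m0.062s
```

```bash
python3 -m creep '[[[4.7,1,1],0],[[4.7,1,1],0],[[4.7,1,1],0],[[4.7,1,1],0],[[4.7,2,1],0],[[4.7,2,1],0],[[4.7,2,1],0],[[2,-3,3],0]]' >/dev/null; python3 log.py
python3 -m creep '[[[1.5,-3.3,3.4],0],[[1.5,-3.3,3.4],0],[[1.5,-3.3,3.4],0],[[1.5,-3.3,3.4],0],[[1.5,-3.3,3.4],0],[[1.5,-3.3,3.4],0],[[1.5,-3.3,3.4],0],[[1.5,-3.3,3.4],0]]' >/dev/null; python3 log.py
python3 -m creep '[[[1.5,-3.3,3.4],0],[[1.5,-3.3,3.4],0],[[1.5,-3.3,3.4],0],[[1.5,-3.3,3.4],0],[[1.5,-3.3,3.4],0],[[1.5,-3.3,3.4],0],[[1.5,-3.3,3.4],0],[[1.5,-3.3,3.4],0]]' >/dev/null; python3 log.py
```

```text
7.2 q [-1.129, 0.753, 0.221, -0.304, 1.788, 1.679] tcp [0.3846, -0.6982, 0.4265] z [-0.117, -0.437, -0.892] y [-0.965, -0.161, 0.205] F [0.5, -1.4, 0.6]
8.0 q [-1.198, 0.691, 0.222, -0.251, 1.613, 1.617] tcp [0.3517, -0.735, 0.493] z [-0.028, -0.611, -0.791] y [-0.97, -0.176, 0.17] F [-0.1, 0.2, 1.5]
8.8 q [-1.242, 0.66, 0.222, -0.194, 1.41, 1.575] tcp [0.3399, -0.7689, 0.5472] z [0.059, -0.76, -0.647] y [-0.969, -0.199, 0.146] F [0.1, 0.7, 0.1]
```

```bash
python3 -m creep '[[[2,-3.2,3.2],0],[[2,-3.2,3.2],0],[[2,-3.2,3.2],0],[[2,-3.2,3.2],0],[[2,-3.2,3.2],0],[[2,-3.2,3.2],0],[[2,-3.2,3.2],0],[[2,-3.2,3.2],0]]' >/dev/null; python3 log.py
python3 -m creep '[[[2,-3,3.4],0],[[2,-3,3.4],0],[[2,-3,3.4],0],[[2,-3,3.4],0],[[2,-3,3.4],0],[[2,-3,3.4],0],[[2,-3,3.4],0],[[2,-3,3.4],0]]' >/dev/null; python3 log.py
```

```text
9.6 q [-1.226, 0.669, 0.222, -0.177, 1.185, 1.581] tcp [0.3699, -0.7937, 0.5818] z [0.139, -0.87, -0.473] y [-0.966, -0.224, 0.128] F [-0.1, 0.8, -0.1]
10.4 q [-1.211, 0.663, 0.222, -0.158, 0.986, 1.576] tcp [0.3938, -0.8005, 0.6287] z [0.211, -0.934, -0.288] y [-0.96, -0.253, 0.116] F [0.4, 0.0, 0.1]
```

```bash
python3 -m creep '[[[2,-3,3.4],0],[[2,-3,3.4],0],[[2,-3,3.4],0]]' >/dev/null; python3 log.py
cat > sim.py <<'E'
from ik import *
def run(q,calls,show=True):
    x,M=FK(q)
    for rows in calls:
        mv=0
        for d,t in rows:
            X=x+np.array(d)/100; N=R.from_euler('z',t).as_matrix()@M
            s=ik(X,N,q); mv=max(mv,np.abs((s.x-q)/.1/(.7*np.array([2.39,2.39,3.14,3.14,3.14,3.14]))).max()); q=s.x; x,M=FK(q)
            if s.cost>1e-6: print("  unreached",s.cost)
        w=x-.2325*M[:,2]
        print("q",q.round(2).tolist(),"tcp",x.round(3).tolist(),"z",M[:,2].round(2).tolist(),"yz",round(M[2,1],2),"wrist",w.round(2).tolist(),"speed",round(mv,2))
    return q
E
cat > s1.py <<'E'
from sim import *
D=[json.loads(l) for l in open("log.txt")]; q=np.array(D[-1][0])
t=.149
q=run(q,[[[[-1,4,-1],t]]*8,[[[1.5,4,-3],t]]*5+[[[1.5,4,-3],0]]*3,[[[2,2,-2.5],0]]*8])
E
python3 s1.py
```

```text
10.7 q [-1.208, 0.663, 0.222, -0.148, 0.914, 1.571] tcp [0.4013, -0.8023, 0.6447] z [0.235, -0.947, -0.22] y [-0.958, -0.264, 0.113] F [-0.2, -0.0, -0.8]
q [-1.62, 0.16, 1.25, 1.34, 1.52, 0.06] tcp [0.321, -0.482, 0.565] z [0.97, -0.13, -0.22] yz 0.11 wrist [0.1, -0.45, 0.62] speed 1.43
q [-1.16, 0.24, 1.9, 1.28, 1.61, -0.71] tcp [0.441, -0.162, 0.325] z [0.8, 0.56, -0.22] yz 0.11 wrist [0.26, -0.29, 0.38] speed 0.54
q [-0.58, 0.72, 1.96, 1.81, 1.2, -1.22] tcp [0.601, -0.002, 0.125] z [0.8, 0.56, -0.22] yz 0.11 wrist [0.42, -0.13, 0.18] speed 0.45
```

```bash
python3 -m creep '[[[-1,3,-1],0.1],[[-1,3,-1],0.1],[[-1,3,-1],0.1],[[-1,3,-1],0.1],[[-1,4,-1],0.1],[[-1,4,-1],0.1],[[-1,4,-1],0.1],[[-1,4,-1],0.1]]' >/dev/null; python3 log.py
python3 -m creep '[[[0,3,-1],0.12],[[0,3,-1],0.12],[[0,3,-1],0.12],[[0,3,-1],0.12],[[0,3,-1],0.12],[[1,3,-1],0.12],[[1,3,-1],0.12],[[1,3,-1],0.12]]' >/dev/null; python3 log.py
cat > s1.py <<'E'
from sim import *
D=[json.loads(l) for l in open("log.txt")]; q=np.array(D[-1][0])
E
```

```text
11.5 q [-1.541, 0.095, 1.317, 1.216, 1.06, 0.199] tcp [0.3235, -0.5278, 0.5668] z [0.833, -0.506, -0.222] y [-0.493, -0.862, 0.116] F [0.1, -0.5, -0.2]
12.3 q [-1.495, 0.088, 1.551, 1.309, 1.884, -0.268] tcp [0.354, -0.2889, 0.4864] z [0.892, 0.392, -0.224] y [0.424, -0.898, 0.116] F [-0.3, -0.0, -0.4]
```

```bash
cat >> s1.py <<'E'
run(q,[[[[2.2,2.7,-2.9],0]]*8,[[[2.2,2.7,-2.9],0]]*2+[[[1,0.5,-3],0]]*4])
E
python3 s1.py
python3 -m creep '[[[2.2,2.7,-2.9],0],[[2.2,2.7,-2.9],0],[[2.2,2.7,-2.9],0],[[2.2,2.7,-2.9],0],[[2.2,2.7,-2.9],0],[[2.2,2.7,-2.9],0],[[2.2,2.7,-2.9],0],[[2.2,2.7,-2.9],0]]' >/dev/null; python3 log.py
```

```text
q [-0.8, 0.35, 2.06, 1.68, 1.17, -0.93] tcp [0.53, -0.073, 0.254] z [0.89, 0.39, -0.22] yz 0.12 wrist [0.32, -0.16, 0.31] speed 0.61
q [-0.5, 0.83, 2.02, 2.14, 1.17, -1.43] tcp [0.614, 0.001, 0.076] z [0.89, 0.39, -0.22] yz 0.12 wrist [0.41, -0.09, 0.13] speed 0.6
13.1 q [-0.799, 0.347, 2.058, 1.685, 1.16, -0.936] tcp [0.5307, -0.0729, 0.2535] z [0.893, 0.388, -0.226] y [0.42, -0.9, 0.117] F [0.2, -0.8, 1.1]
```

```bash
python3 -m creep '[[[2.2,2.7,-2.9],0],[[2.2,2.2,-2.9],0],[[1,0.5,-3],0],[[1,0.5,-3],0],[[0.5,0.5,-3],0],[[0.5,0,-2.7],0],[[0,0,0],0]]'; python3 log.py
python3 - <<'E'
from h import *
a=optics.snapshot("scene"); b=optics.snapshot("top")
for p in(a,b): 
    print(proj(p,[[.697,.028,.105],monitor.sense()["tcp_pos"]]).round(0).tolist())
im=np.hstack([cv2.resize(a["image"][90:390,120:330],(400,571)),cv2.resize(b["image"][90:290,150:350],(400,571),interpolation=cv2.INTER_CUBIC)])
cv2.imwrite("pics/v2.png",im[:,:,::-1])
E
```

```text
clock: 13.8
tcp_pos: [0.6042, -0.0097, 0.0766]
tool_rot: [0.756, 0.204, 0.615, -0.092]
force: [0.4, -0.7, 1.2]
gripper_width: -0.0002
13.8 q [-0.539, 0.823, 2.038, 2.115, 1.186, -1.441] tcp [0.6042, -0.0097, 0.0766] z [0.892, 0.39, -0.228] y [0.422, -0.9, 0.112] F [0.4, -0.7, 1.2]
[[219.0, 243.0], [259.0, 230.0]]
[[260.0, 164.0], [275.0, 199.0]]
```

View pics/v2.png

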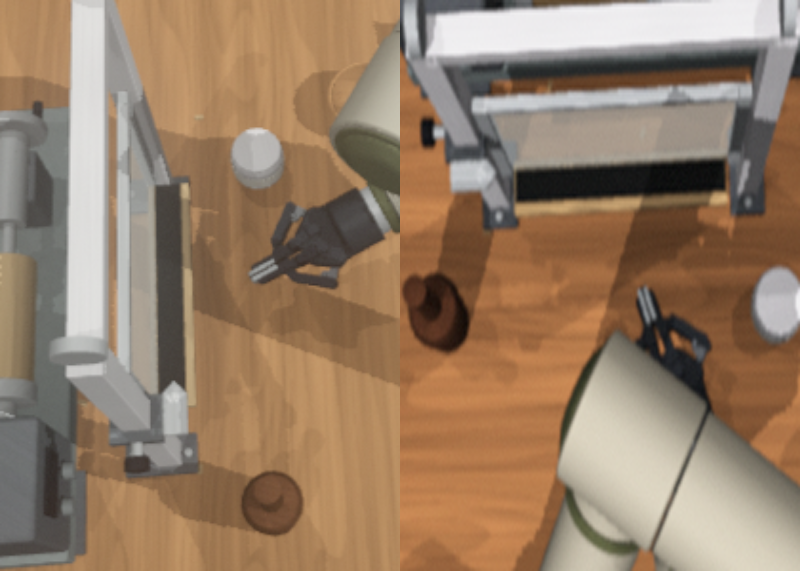

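The picture shows the shut fingers (left pane, tip about pixel (255,275)) in front of the lip and below it, with mallet, tin and posts clear. I'll square up the tool and go under the lip.

```bash
python3 -m creep '[[[0,1,0],-0.095],[[0,1,0],-0.095],[[0,1,0],-0.095],[[0,0.8,0],-0.095],[[2.5,0,0],0],[[2.5,0,0],0],[[0,0,0],0]]' ; python3 log.py
```

```text
clock: 14.6
tcp_pos: [0.6562, 0.0283, 0.0832]
tool_rot: [0.778, 0.059, 0.625, 0.027]
force: [0.1, 0.1, 0.5]
gripper_width: -0.0003
14.6 q [-0.228, 0.815, 1.979, 2.842, 1.018, -1.587] tcp [0.6562, 0.0283, 0.0832] z [0.976, 0.031, -0.217] y [0.058, -0.992, 0.116] F [0.1, 0.1, 0.5]
```

```bash
python3 -m creep '[[[1.5,0,-0.3],0],[[1.5,0,0],0],[[0.8,0,0],0],[[0,0,0],0]]' >/dev/null; python3 log.py
python3 -m creep '[[[0,0,0.4],0],[[0,0,0.4],0],[[0,0,0.4],0],[[0,0,0],0]]' >/dev/null; python3 log.py
python3 - <<'E'
from h import *
a=optics.snapshot("scene"); b=optics.snapshot("top")
im=np.hstack([cv2.resize(a["image"][120:320,150:290],(400,571)),cv2.resize(b["image"][100:240,180:320],(400,571),interpolation=cv2.INTER_CUBIC)])
cv2.imwrite("pics/v3.png",im[:,:,::-1])
E
```

```text
15.0 q [-0.21, 0.833, 1.876, 2.846, 0.93, -1.564] tcp [0.6922, 0.028, 0.078] z [0.975, 0.031, -0.222] y [0.057, -0.992, 0.115] F [-0.0, 1.3, 0.8]
15.4 q [-0.21, 0.807, 1.876, 2.84, 0.904, -1.554] tcp [0.6918, 0.0283, 0.0894] z [0.974, 0.031, -0.223] y [0.058, -0.992, 0.115] F [-0.0, 1.1, 0.3]
```

View pics/v3.png

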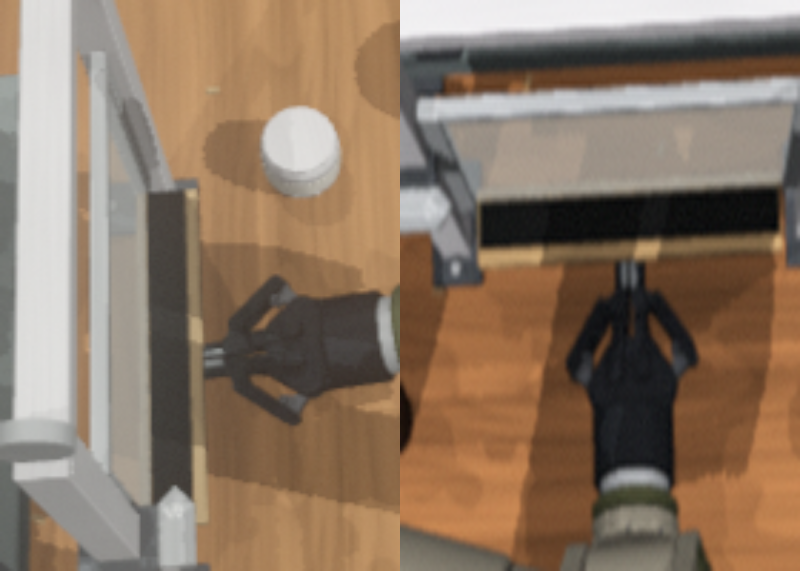

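The fingertips are under the middle of the lip (left pane about (210,360)), knuckles outside its front edge. Lifting steadily.

```bash
python3 -m creep '[[[0,0,0.3],0],[[0,0,0.3],0],[[0,0,0.3],0],[[0,0,0.3],0],[[0,0,0.4],0],[[0,0,0.4],0],[[0,0,0.4],0],[[0,0,0.4],0]]' >/dev/null; python3 log.py
python3 - <<'E'
from h import *
measure()
p=optics.snapshot("scene"); q=optics.snapshot("top")
for p in(p,q):
    X,u,v=pts(p); c=p["image"][v,u].astype(int)
    m=(X[:,2]>.23)&(X[:,2]<.29)&(X[:,0]>.67)&(X[:,0]<.735)&(X[:,1]>.16)&(X[:,1]<.24)
    h,e=np.histogram(X[m][:,2],np.arange(.24,.29,.002)); print(len(X[m]),dict(zip(e.round(3).tolist(),h.tolist())))
    g=m&(X[:,1]<.2); h,e=np.histogram(X[g][:,2],np.arange(.24,.29,.002)); print(h.tolist(), X[g][:,:2].min(0),X[g][:,:2].max(0))
E
```

```text
16.3 q [-0.21, 0.746, 1.872, 2.824, 0.84, -1.528] tcp [0.6919, 0.0282, 0.1169] z [0.974, 0.031, -0.224] y [0.058, -0.992, 0.115] F [0.0, 0.2, -3.8]
scene no trim
top trim n 1129 z 0.1436 rect [698.8  28. ] [ 77.8 278.4] 1.8 slope dx/dy -0.0239 pointer 314 [[0.6878, 0.152, 0.2246], [0.7236, 0.1851, 0.2576], [0.7383, 0.2087, 0.3066]]
676 {0.24: 0, 0.242: 0, 0.244: 0, 0.246: 7, 0.248: 5, 0.25: 8, 0.252: 39, 0.254: 101, 0.256: 153, 0.258: 136, 0.26: 107, 0.262: 41, 0.264: 7, 0.266: 8, 0.268: 6, 0.27: 8, 0.272: 2, 0.274: 5, 0.276: 2, 0.278: 7, 0.28: 5, 0.282: 15, 0.284: 5, 0.286: 1}
[0, 0, 0, 2, 2, 4, 22, 45, 57, 40, 34, 4, 1, 3, 2, 3, 1, 1, 0, 4, 0, 6, 1, 0] [0.68209771 0.16080238] [0.73323676 0.19999865]
473 {0.24: 1, 0.242: 3, 0.244: 2, 0.246: 1, 0.248: 6, 0.25: 9, 0.252: 44, 0.254: 69, 0.256: 99, 0.258: 71, 0.26: 51, 0.262: 28, 0.264: 18, 0.266: 6, 0.268: 5, 0.27: 6, 0.272: 3, 0.274: 5, 0.276: 2, 0.278: 7, 0.28: 6, 0.282: 1, 0.284: 7, 0.286: 7}
[1, 3, 2, 1, 2, 3, 21, 30, 47, 27, 21, 12, 4, 4, 3, 3, 0, 2, 2, 6, 2, 1, 5, 4] [0.68557747 0.17184348] [0.73455173 0.19994658]
```

```bash
for i in 1; do python3 -m creep '[[[0,0,0.5],0],[[0,0,0.5],0],[[0,0,0.5],0],[[0,0,0.5],0],[[0,0,0.5],0],[[0,0,0.5],0],[[0,0,0.5],0],[[0,0,0.5],0]]' >/dev/null; python3 log.py
python3 -m creep '[[[0,0,0.5],0],[[0,0,0.5],0],[[0,0,0.5],0],[[0,0,0.5],0],[[0,0,0.5],0],[[0,0,0.5],0],[[0,0,0.5],0],[[0,0,0.5],0]]' >/dev/null; python3 log.py
python3 -m creep '[[[0,0,0.5],0],[[0,0,0.5],0],[[0,0,0.5],0],[[0,0,0.3],0],[[0,0,0],0]]' >/dev/null; python3 log.py; done
cat > lvl.py <<'E'
from h import *
ims=[]
for n,th in(("scene",75),("top",60)):
    p=optics.snapshot(n); X,u,v=pts(p); c=p["image"][v,u].astype(int)
    b=(X[:,0]>.705)&(X[:,0]<.742)&(X[:,2]>.2)&(X[:,2]<.31)
    for y0,y1 in((-.1,-.03),(.06,.12),(.12,.155)):
        t=X[b&(c.max(1)<th)&(X[:,1]>y0)&(X[:,1]<y1)]
        print(n,y0,len(t),"trim z",np.median(t[:,2]).round(4) if len(t) else "",end="; ")
    g=(X[:,2]>.245)&(X[:,2]<.27)&(X[:,0]>.685)&(X[:,0]<.725)&(X[:,1]>.178)&(X[:,1]<.2)&(c.min(1)>110)
    print("tongue",g.sum(),np.median(X[g][:,2]).round(4),X[g][:,1].min().round(3))
    ims.append(p["image"])
import sys
if len(sys.argv)>1:
    a,b=ims
    cv2.imwrite("pics/%s.png"%sys.argv[1],np.hstack([cv2.resize(a[120:340,150:300],(400,587),interpolation=cv2.INTER_CUBIC),cv2.resize(b[90:180,150:240],(400,587),interpolation=cv2.INTER_CUBIC)])[:,:,::-1])
E
python3 lvl.py v4
```

```text
17.3 q [-0.21, 0.661, 1.857, 2.791, 0.746, -1.482] tcp [0.6919, 0.0283, 0.157] z [0.974, 0.031, -0.224] y [0.058, -0.992, 0.115] F [0.6, 0.8, -3.3]
18.1 q [-0.21, 0.58, 1.834, 2.745, 0.648, -1.422] tcp [0.6919, 0.0283, 0.197] z [0.974, 0.031, -0.224] y [0.058, -0.992, 0.115] F [1.0, 0.1, -3.5]
18.6 q [-0.21, 0.545, 1.82, 2.719, 0.605, -1.39] tcp [0.692, 0.0283, 0.2155] z [0.974, 0.031, -0.223] y [0.058, -0.992, 0.115] F [-0.8, 0.0, -1.6]
scene -0.1 72 trim z 0.2421; scene 0.06 363 trim z 0.2425; scene 0.12 218 trim z 0.2426; tongue 125 0.2568 0.178
top -0.1 353 trim z 0.2421; top 0.06 301 trim z 0.242; top 0.12 163 trim z 0.2423; tongue 93 0.2561 0.178
```

View pics/v4.png

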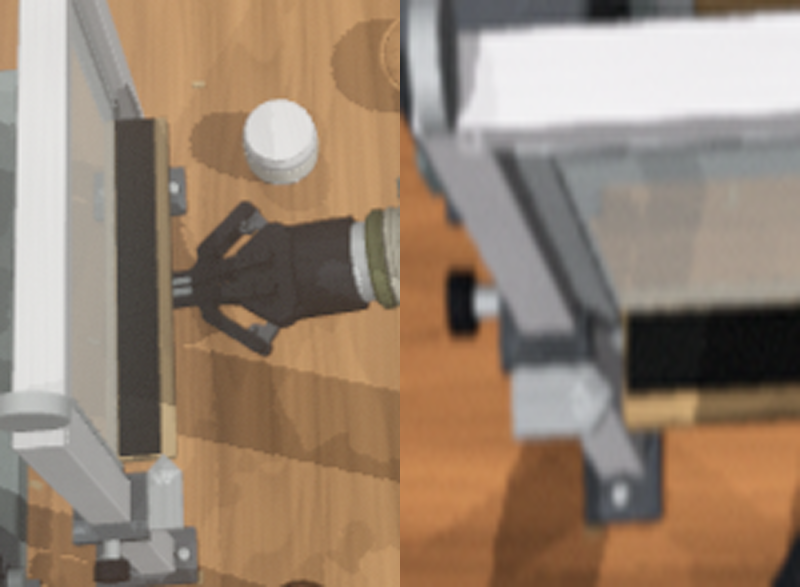

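The view shows the lip still lower than the pointer (its left end appears at (168,450) left pane, pointer tip at (165,462)); pane and posts untouched. About 21 mm remain.

```bash
python3 -m creep '[[[0,0,0.4],0],[[0,0,0.4],0],[[0,0,0.4],0],[[0,0,0.4],0],[[0,0,0.3],0],[[0,0,0],0]]' >/dev/null; python3 log.py
cat >> lvl.py <<'E'
for n in("scene","top"):
    p=optics.snapshot(n); X,u,v=pts(p); c=p["image"][v,u].astype(int)
    k=(X[:,2]>.245)&(X[:,2]<.275)&(X[:,0]>.70)&(X[:,0]<.775)&(X[:,1]>.18)&(X[:,1]<.24)&(c.max(1)<105)
    print(n,"collar top",k.sum(),np.percentile(X[k][:,2],[25,50,75]).round(4) if k.any() else "",end=" ")
    for x0,x1,y0,y1 in((.685,.71,.165,.18),(.69,.72,.18,.195),(.69,.72,.195,.21),(.69,.72,.21,.225)):
        g=(X[:,2]>.245)&(X[:,2]<.272)&(X[:,0]>x0)&(X[:,0]<x1)&(X[:,1]>y0)&(X[:,1]<y1)&(c.min(1)>110)
        print(y0,g.sum(),np.median(X[g][:,2]).round(4) if g.any() else "",end="; ")
    print()
E
python3 lvl.py v5
```

```text
19.3 q [-0.21, 0.509, 1.803, 2.685, 0.558, -1.35] tcp [0.692, 0.0283, 0.2344] z [0.974, 0.031, -0.223] y [0.058, -0.992, 0.115] F [-0.5, -0.4, -1.7]
scene -0.1 52 trim z 0.2615; scene 0.06 395 trim z 0.2613; scene 0.12 224 trim z 0.2615; tongue 129 0.2565 0.178
top -0.1 352 trim z 0.261; top 0.06 299 trim z 0.261; top 0.12 172 trim z 0.2608; tongue 93 0.2564 0.18
scene collar top 100 [0.2577 0.2597 0.2617] 0.165 31 0.2571; 0.18 71 0.2565; 0.195 79 0.2572; 0.21 87 0.2573; 
top collar top 131 [0.2578 0.2595 0.262 ] 0.165 18 0.2565; 0.18 55 0.2557; 0.195 54 0.2559; 0.21 54 0.2559;
```

View pics/v5.png

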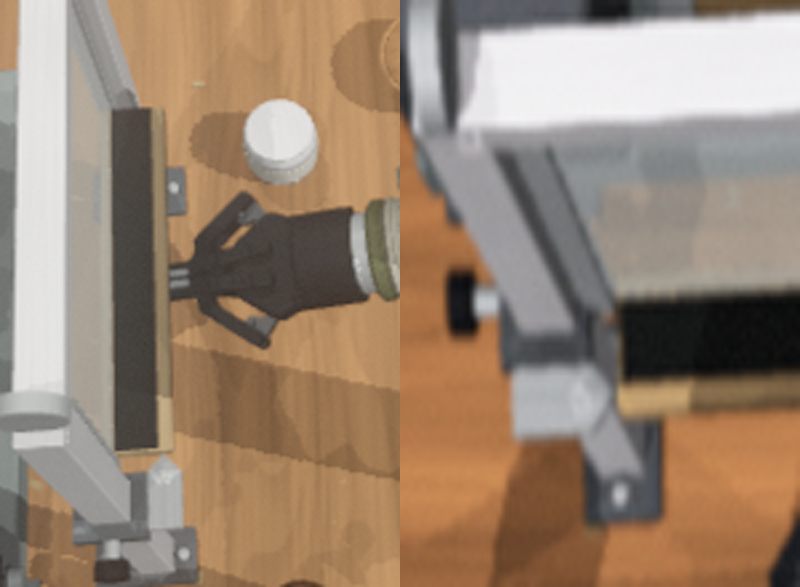

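The lip is now just under the pointer; the numbers say about 2.3 mm more.

```bash
python3 -m creep '[[[0,0,0.1],0],[[0,0,0.13],0],[[0,0,0],0],[[0,0,0],0]]' >/dev/null; python3 log.py
python3 lvl.py v6
```

```text
19.9 q [-0.21, 0.506, 1.802, 2.681, 0.552, -1.345] tcp [0.6919, 0.0283, 0.2356] z [0.974, 0.031, -0.225] y [0.058, -0.992, 0.115] F [0.8, 0.8, -3.1]
scene -0.1 52 trim z 0.2624; scene 0.06 398 trim z 0.2623; scene 0.12 217 trim z 0.2624; tongue 133 0.257 0.178
top -0.1 349 trim z 0.2617; top 0.06 296 trim z 0.2616; top 0.12 168 trim z 0.2622; tongue 96 0.2563 0.178
scene collar top 99 [0.258  0.2602 0.2619] 0.165 35 0.2578; 0.18 63 0.2569; 0.195 82 0.2571; 0.21 91 0.2575; 
top collar top 131 [0.2586 0.2604 0.2619] 0.165 19 0.2567; 0.18 56 0.2564; 0.195 54 0.256; 0.21 54 0.2564;
```

```bash
python3 -m creep '[[[0,0,0.08],0],[[0,0,0.08],0],[[0,0,0],0],[[0,0,0],0]]' >/dev/null; python3 log.py
python3 lvl.py v6
```

```text
20.5 q [-0.21, 0.503, 1.8, 2.678, 0.548, -1.341] tcp [0.6919, 0.0283, 0.2376] z [0.974, 0.031, -0.224] y [0.058, -0.992, 0.115] F [0.7, 0.1, -3.0]
scene -0.1 44 trim z 0.2644; scene 0.06 393 trim z 0.2644; scene 0.12 212 trim z 0.2645; tongue 131 0.2569 0.179
top -0.1 351 trim z 0.264; top 0.06 302 trim z 0.2642; top 0.12 162 trim z 0.2641; tongue 93 0.256 0.178
scene collar top 98 [0.2579 0.2603 0.2618] 0.165 33 0.2589; 0.18 66 0.2567; 0.195 79 0.2574; 0.21 85 0.2575; 
top collar top 131 [0.2581 0.2602 0.2616] 0.165 15 0.2564; 0.18 53 0.256; 0.195 55 0.2557; 0.21 54 0.2557;
```

Within about 0.5 mm. Drop clear, back out, and recheck.

```bash
python3 -m creep '[[[0,0,-0.4],0],[[0,0,-0.6],0],[[0,0,-1],0],[[0,0,-0.5],0],[[-2,0,0],0],[[-4,0,0],0],[[-4,0,0],0],[[-4,0,0],0]]' >/dev/null; python3 log.py
python3 -m creep '[[[-3,0,0],0],[[0,0,0],0],[[0,0,0],0]]' >/dev/null; python3 log.py; python3 lvl.py v7
python3 - <<'E'
from h import *
a=optics.snapshot("scene")["image"]; b=optics.snapshot("top")["image"]
cv2.imwrite("pics/v8.png",np.hstack([cv2.resize(a[60:400,80:310],(400,591)),cv2.resize(b[40:290,140:400],(400,591))])[:,:,::-1])
E
```

```text
21.5 q [-0.305, 0.421, 2.205, 2.705, 0.865, -1.473] tcp [0.5505, 0.0285, 0.2124] z [0.974, 0.031, -0.224] y [0.058, -0.992, 0.115] F [-0.3, -0.4, -0.6]
21.8 q [-0.337, 0.4, 2.283, 2.687, 0.924, -1.488] tcp [0.5223, 0.0279, 0.2126] z [0.974, 0.03, -0.224] y [0.057, -0.992, 0.115] F [0.7, 0.5, 0.5]
scene -0.1 4 trim z 0.2645; scene 0.06 235 trim z 0.2645; scene 0.12 137 trim z 0.2645; tongue 135 0.2565 0.178
top -0.1 350 trim z 0.2639; top 0.06 301 trim z 0.2641; top 0.12 159 trim z 0.2645; tongue 99 0.2566 0.178
scene collar top 74 [0.2568 0.2594 0.2611] 0.165 37 0.2588; 0.18 67 0.2571; 0.195 84 0.257; 0.21 98 0.2579; 
top collar top 127 [0.2584 0.2597 0.2616] 0.165 15 0.2565; 0.18 54 0.2567; 0.195 57 0.2554; 0.21 54 0.2555;
```

View pics/v8.png

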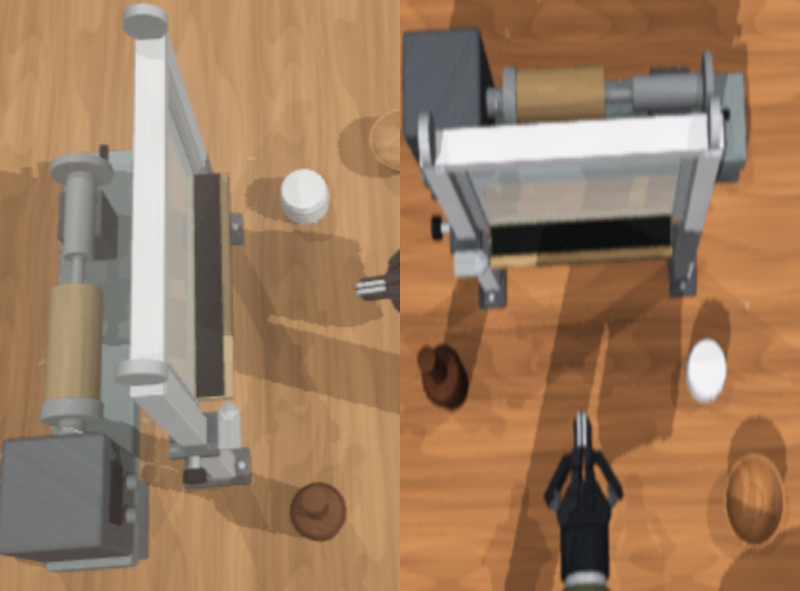

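The hand is clear (tip about (580,415) in the right pane), the guard stands with the lip beside the pointer, and the mallet, tin and bowl are in their places. Handing in.

```bash
python3 -c "
from rig import order,monitor; print(monitor.sense()['clock']); print(order.hand_in())"
```

```text
22.1
the job is handed in; nothing more can be done
None
```

The guard now stands with its lip level with the pointer, and I handed the job in at 22.1 s.

- **Method:** the moves only allow a turn about the vertical. I tilted the tool nearly level by reaching past the arm's limit, since the tilt stays when the arm comes back. Then I put the shut fingertips about 2 cm under the middle of the lip and pushed it up, with wrist-force readings of 4 N or less. After that I lowered the hand and backed out about 17 cm.
- **Height:** after I let go, the trim top read 0.2645 m in the scene camera and 0.264 m in the top camera, the same as before. The pointer's top read about 0.2565 m. That puts the lip about 0.5 to 1 mm above the pointer, and the cameras are only good to about 2 mm.
- **Contacts:** the last picture shows the hand clear of everything and the mallet, tin and bowl apparently where they started. I judged those three by eye and did not measure them again. I saw no contact with the pane or the top of the lip in the pictures.
- **Failed check:** the first trim measurement in the scene camera found nothing because its brightness threshold was wrong. I fixed it before the final levelling.

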